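Cock the box kicker on the packing bench

ROBOT

A 7-joint arm with a two-finger parallel gripper is mounted at the origin on a cart in front of the work surface, level with it; the furniture and walls round the work are solid. World frame = base frame: x ahead of the robot, y to its left, z up, the work surface at z = 0. Lengths are in mm, angles in rad, forces in N, time in s.
With the tool pointing down it reaches from about 425 to 875 mm from the base axis. Payload 9.9 kg.
Tool frame: the origin (TCP) lies midway between the tips of the shut fingers; the grasp point (between the pads) lies 19 mm behind it (pinch_z is the distance from the TCP to the grasp point, in mm); z points along the fingers, y is the direction in which the jaws open and shut (so a half turn about z gives the same grasp; the last joint's range is limited). The gripper opens to 85 mm and grips with 20 to 120 N. Pads are 22 mm wide; open, the fingers measure 114 mm over their backs; the gripper's body (76 mm by 85 mm) begins 54 mm behind the grasp point. The pads swing forward as they close: fully open they stand 13 mm farther back than shut.
Start: joints at [1.18, 0.576, 0.025, 1.437, -0.015, 1.129, -0.057], TCP at [203.861, -643.483, 231.289] pointing down, gripper open.
Joint ranges: [-2.76, 2.76], [-0.34, 2.15], [-1.52, 1.57], [0.19, 2.46], [-1.09, 4.23], [0.17, 1.99], [-2.82, 2.82]. Speed limits (rad/s): [2.22, 2.22, 3.01, 3.01, 3.14, 3.14, 3.14].

INTERFACE

Orientations are given as [roll, pitch, yaw] about the fixed x, y, z axes, in that order (R = Rz(yaw) Ry(pitch) Rx(roll)).
In Python, from cell import * gives the robot as it stands.
- The arm moves only by the tool step_arm, never from a script. Its argument "series" is a list of rows, each a list of 6 numbers: the shift along the tool's x, y, z in units of 0.4 m (1.0 is 0.4 m), then the turn, a rotation vector about the tool's x, y, z in units of pi/2 rad (1.0 is pi/2 rad). In form: [[x, y, z, ax, ay, az], ...]. A call has 1 to 10 rows; each row is the pose to reach, as a shift and turn from the pose measured when the call began, along the tool's axes at that moment; what a row does not reach only later rows make up. A row lasts 1/12 s, in which the tool goes at most 41.7 mm and 7.16 degrees, less where a joint would pass 70% of its speed; a pose out of reach is approached as far as the arm can. A call with a number of a shift or a turn outside -1 to 1 is refused whole. A call with a gripper value outside its range is refused whole. "hand" is the opening, from -1 (shut) to 1 (fully open), set as the call begins (left out, the last holds). The fingers move at their own pace and stop on an object; "newtons" is the grip in N (left out, the last holds). Time passes only in rows, so rows that repeat a pose let the fingers close. It gives the time, the measured TCP pose, the force and the opening at its end, in the units of the state.
- read_state(): the state, without advancing time (a new reading comes with each control period).
- capture(name): name is "scene" or "top"; returns a dict with "color" (420x560x3 uint8, red, green, blue), "range_z" (420x560 float32, mm along the optical axis (not along the pixel's ray), 0 where there is no reading), "K" (3x3 intrinsics, pixels), "rvec" (rotation vector, rad) and "tvec" (3), from world to camera coordinates, as OpenCV has them. Camera axes: x right, y down, z forward; pixel columns grow to the right and rows downward; lengths in mm; the calibration is good to about 2 mm. A picture is of the moment at which its call begins.
- sign_off(): hands the job in, once; it reports no verdict.
Trained networks look in the newest picture that a camera, given by its name, has taken for a name from the list of things; names that differ only in an ending like _2 or _b are one class to them, and where a whole thing is asked for, a point or a joint stands for the part that bears it (a point fixed in the world has none). Each returns a list of dicts, best first, with "confidence" (0 to 1); they miss things now and then, are a little off and sometimes report something else, mostly with a low value. They report only what shows in the picture. A call takes as long as a camera call.
- boxes_of(camera, name): "at" ([row, column] in pixels, amid what is visible of it).
The state is a dict: "time": time; "joint_pos": joint angles; "qd": joint speeds; "effort": joint torques, N m; "tool_pos": TCP position; "eef_rot": TCP orientation; "wrist_force": force on the tool from outside, world axes, zero at the start; "wrist_torque": the same for the moment, N m; "grip_width": opening from 0.0 (shut) to 1.0 (fully open).
Only numpy, scipy, OpenCV 4.12 (cv2) and the standard library are available. Lean on these libraries where they do the work, as an engineer would, in place of code of your own. Each camera call takes 0.05 s, during which the arm holds its last target.

TASK

Get the box kicker ready for the next gift box: draw its sprung arm back towards the catch block until the light trip catch snaps in front of the end of the arm, then slowly ease the arm forward onto the catch so that it stays hooked by itself, and take your hand away. Do not let the arm fly or slam forward at any time, do not force it against the rubber buffer, and leave the waiting gift box, the ribbon spool, the scissors and the pen where they are.

Things in the scene. Friction and masses are not known exactly. Their poses are not given: they have to be found in the camera images.
- kicker: The box kicker, fixed to the bench: a plain steel plate 250 x 270 x 10 mm with a sprung arm and a catch block on it. Origin under the plate at bench height (plate from x -135 to +115, y -135 to +135 mm), z up; its -x side is nearest the robot. The arm reaches from its hinge, at (-30, +95) mm, to the kicker's right (-y). Nothing on the kicker is higher than 70 mm above the bench.
- kicker_hinge (a point): Point on the upright hinge axis of the kicker's arm, 45 mm above the bench (the middle of the arm's height). A round hub of 24 mm radius stands round it, 68 mm high.
- kicker_arm (a joint): Angle of the sprung arm, rad: 0 = relaxed, the arm then points from the hinge midway between the kicker's +x and -y; grows as it is drawn back towards the robot (clockwise from above); at 0.785 it points along the kicker's -y. Its spring pulls it forward (to 0) with 0.35 N m at 0, rising by 0.7 N m per rad. It hooks somewhere from 0.64 to 0.93 rad, depending on the catch block.
- front_face (a point): Point on the front face of the arm (turned away from the robot; push here to draw the arm back), 100 mm from the hinge axis, 45 mm above the bench; moves with the arm. Its x points forward out of the face, its -y along the arm away from the hinge, z up. The arm is an aluminium bar 12 mm thick, 30 to 60 mm above the bench. A rubber pad 10 mm thick sits on this face 130 to 152 mm from the hinge.
- end_pin (a point): Axis of the upright steel pin, 12 mm in diameter, at the end of the arm, 165 mm from the hinge axis, 45 mm above the bench; moves with the arm. This pin hooks on the trip catch.
- catch_slot (a point): Middle of the slot of the grey catch block, 45 mm above the bench, fixed on the kicker at (-30, -70) mm. The block is clamped up to 22 mm either way from here along the kicker's x; where is not measured. The hooked pin's axis is as far from this point. A rubber buffer on the block stops the pin about 6 mm (0.04 rad of arm angle) behind its hooked place.
- trip_catch (a joint): Angle of the light trip catch, a dark steel pawl 34 to 67 mm above the bench on the catch block, rad: 0 = shut (weak spring), up to 0.32 pushed open. Drawn back, the arm's pin rides up its ramp (opens it about 0.2), passes its nose, and it snaps shut in front of the pin. Then 3 to 6 N on it, or on its feeler tail that points to the kicker's +x, fires the arm.
- waiting_box: Bystander: a closed kraft gift box with a window lid, 232 x 144 x 62 mm, lying loose to the right of the kicker; origin at the centre of its underside, long side along its x.
- spool: Bystander: a spool of ribbon, 72 mm across, 32 mm high, lying loose to the left of the kicker; origin on its underside.
- shears: Bystander: scissors with plastic handles, 199 mm long, 9 mm high, loose at the front right of the bench; origin at its middle.
- pen: Bystander: a marker pen, 135 mm long, 16 mm thick, loose at the front left of the bench (not the one at the back right); origin at its middle, along its y.

How it is judged:
By the outcome, as a careful person would: the job done as asked, in the order asked, and still so for the second after the job is handed in, with the robot touching nothing.
It also fails if it takes over 56 s, if anything falls off the work surface, if the arm or the gripper's body presses on something with over 40 N, if the wrist force passes 120 N, or if a joint passes its speed limit or range.

## Working session

There is one attempt and no reset: what is moved stays moved. The work goes in short steps, Python scripts to look and compute and a tool call to move; the robot and the scene stay as the last step left them, time stands still between calls to the robot, and variables do not carry over. Pictures are saved under pics/ and viewed, and the job is handed in when it is done.

Besides the shell and the picture viewer there is one more tool, called after "Request:" as name(argument=value, ...) on one line, values as JSON. step_arm: Moves the arm, as the interface text tells. Shifts and turns lie within -1 to 1; 1 stands for 0.4 m of shift or pi/2 rad of turn. Its arguments: {"type":"object","properties":{"series":{"type":"array"},"hand":{"type":"number"},"newtons":{"type":"number"}},"required":["series"]}

```bash
ls; mkdir -p pics; cat > h.py <<'E'
from cell import *
import numpy as np, cv2
def snap(cam,name):
    c=capture(cam); cv2.imwrite(f'pics/{name}.png',cv2.cvtColor(c['color'],cv2.COLOR_RGB2BGR)); np.savez(f'pics/{name}.npz',**c); return c
def world(c,r,col,dz=None):
    R,_=cv2.Rodrigues(np.array(c['rvec'],float)); K=np.array(c['K']); t=np.array(c['tvec']).ravel()
    z=dz if dz is not None else float(c['range_z'][int(round(r)),int(round(col))])
    p=np.linalg.inv(K)@np.array([col,r,1.])*z
    return R.T@(p-t)
def onplane(c,r,col,h):
    R,_=cv2.Rodrigues(np.array(c['rvec'],float)); K=np.array(c['K']); t=np.array(c['tvec']).ravel()
    o=-R.T@t; d=R.T@np.linalg.inv(K)@np.array([col,r,1.])
    return o+d*(h-o[2])/d[2]
def proj(c,P):
    p,_=cv2.projectPoints(np.array(P,float).reshape(-1,3),np.array(c['rvec'],float),np.array(c['tvec'],float),np.array(c['K'],float),None); return p.reshape(-1,2)
E
python3 - <<'E'
from h import *
print(read_state())
for cam in ['scene','top']:
    c=snap(cam,cam+'0')
    for n in ['kicker','kicker_hinge','kicker_arm','front_face','end_pin','catch_slot','trip_catch','waiting_box','spool','shears','pen']:
        try:
            for d in boxes_of(cam,n)[:2]:
                r,q=d['at']; print(cam,n,round(d['confidence'],2),np.round([r,q]),np.round(world(c,r,q)))
        except Exception as e: print(n,e)
E
```

```text
pics
{'time': 0.0, 'joint_pos': array([ 1.1801944 ,  0.57653063,  0.0248474 ,  1.43792714, -0.01499372,
        1.12901265, -0.05651835]), 'qd': array([ 0.00076672, -0.0001537 , -0.00064099, -0.00066663,  0.00051708,
        0.00065264, -0.00161315]), 'effort': array([-1.23612215e-03, -7.65749717e+01,  2.25018762e+00, -2.85958940e+01,
        1.53482828e-02,  1.29665720e-02,  7.64100650e-05]), 'tool_pos': array([ 203.71697444, -643.03392386,  230.43699069]), 'eef_rot': array([-3.13990228e+00,  9.62251449e-05,  3.06817402e-01]), 'wrist_force': array([ 0.18113159,  0.43657152, -0.02971415]), 'wrist_torque': array([-0.00979173,  0.00556525, -0.00031585]), 'grip_width': 0.9989853748675176}
scene kicker 0.67 [232. 255.] [540.  61.   7.]
scene kicker_hinge 0.62 [230. 254.] [550.  58.   7.]
scene kicker_arm 0.83 [236. 237.] [526. 154.  60.]
scene front_face 0.96 [232. 237.] [532. 150.  69.]
scene end_pin 0.8 [233. 238.] [529. 150.  65.]
scene trip_catch 0.68 [205. 258.] [596. -22.  39.]
scene waiting_box 0.75 [182. 270.] [ 645. -148.   48.]
scene spool 0.94 [281. 169.] [572. 371.  31.]
scen
[... 154 characters left out ...]
75 [325. 247.] [325. 351.  13.]
top kicker 0.8 [194. 252.] [550.  57.   5.]
top kicker_hinge 0.87 [196. 255.] [539.  47.  16.]
top kicker_hinge 0.42 [258. 164.] [339. 353.  11.]
top kicker_arm 0.82 [187. 233.] [564. 116.  62.]
top kicker_arm 0.38 [190. 254.] [562.  49.  12.]
top front_face 0.71 [191. 230.] [553. 129.  59.]
top end_pin 0.72 [190. 233.] [555. 119.  58.]
top catch_slot 0.85 [193. 254.] [553.  51.   5.]
top trip_catch 0.66 [175. 278.] [608. -31.  25.]
top waiting_box 0.77 [156. 320.] [ 667. -177.   51.]
top spool 0.87 [179. 162.] [606. 364.   7.]
top shears 0.66 [187. 233.] [563. 117.  61.]
top shears 0.63 [271. 386.] [ 280. -389.   -1.]
top pen 0.25 [188. 235.] [560. 112.  62.]
```

View pics/scene0.png

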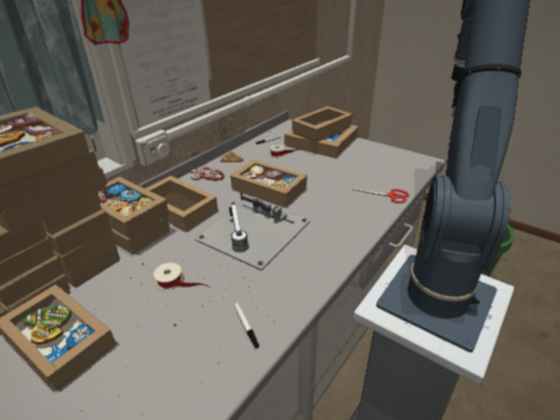

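View pics/top0.png

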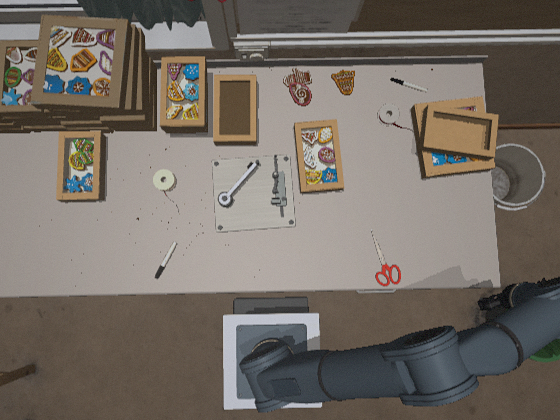

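```bash
python3 - <<'E'
import cv2
a=cv2.imread('pics/top0.png')[130:250,180:340]; cv2.imwrite('pics/topc.png',cv2.resize(a,None,fx=5,fy=5,interpolation=cv2.INTER_CUBIC))
a=cv2.imread('pics/scene0.png')[160:300,160:330]; cv2.imwrite('pics/scc.png',cv2.resize(a,None,fx=4,fy=4,interpolation=cv2.INTER_CUBIC))
E
```

```text
(no output)
```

View pics/topc.png

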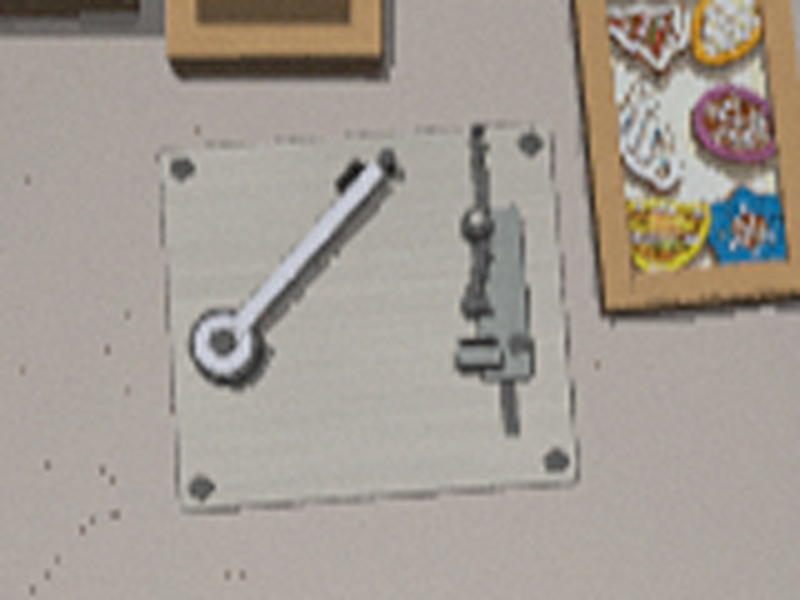

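View pics/scc.png

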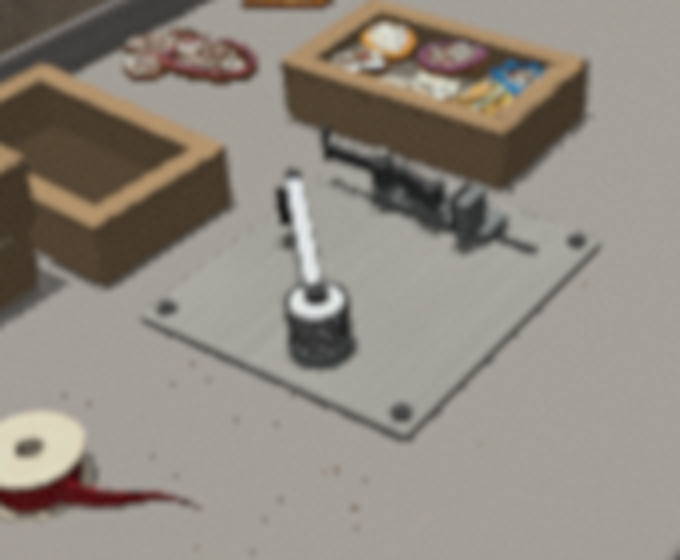

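```bash
python3 - <<'E'
from h import *
c=dict(np.load('pics/top0.npz'))
f=lambda x,y,h: onplane(c,130+(y-2)/5,180+(x-2)/5,h)
W=np.array([f(163,152,10),f(550,125,10),f(182,510,10),f(578,482,10)])[:,:2]
M=np.array([[115,135],[115,-135],[-135,135],[-135,-135]],float)
mc,wc=M.mean(0),W.mean(0)
H=(M-mc).T@(W-wc);U,S,V=np.linalg.svd(H);R=V.T@np.diag([1,np.linalg.det(V.T@U.T)])@U.T
t=wc-R@mc
yaw=np.arctan2(R[1,0],R[0,0]);print(W.round(),'t',t,'yaw',yaw,'res',(W-(M@R.T+t)).round(1))
np.savez('kick.npz',R=R,t=t)
for n,x,y,h in [('hub',222,342,68),('pin',388,160,60),('padL',350,175,60),('nose',475,310,60),('buf',480,355,60),('bufL',456,357,60),('bufR',500,355,60),('pivot',477,225,67),('tail',478,130,67),('block',510,210,45),('blockend',510,380,45),('box corner',605,312,50),('boxcorner',578,0,50)]:
    w=f(x,y,h); print(n,w.round(),(R.T@(w[:2]-t)).round(1), [round(float(c['range_z'][int(130+(y-2)/5),int(180+(x-2)/5)]))])
hub=f(222,342,68)
# height map around block in kicker frame
P=[]
for r in range(150,225):
  for q in range(260,300):
    z=c['range_z'][r,q]
    if z>0:
        w=world(c,r,q); 
        if w[2]>22: P.append([*(R.T@(w[:2]-t)),w[2]])
P=np.array(P);P=P[(P[:,1]>-135)]
for p in P.round().astype(int): print(tuple(p),end=' ')
print(proj(c,[0,0,0]))
Rc,_=cv2.Rodrigues(c['rvec']); print('cam',-Rc.T@c['tvec'],c['K'])
E
```

```text
[[669. 191.]
 [683. -75.]
 [423. 179.]
 [437. -88.]] t [562.83593428  52.53272481] yaw 0.05214215637080504 res [[-1.7 -2. ]
 [-1.4  1.6]
 [ 1.6 -1.2]
 [ 1.5  1.6]]
hub [527. 147.  68.] [-30.4  95.7] [1680]
pin [649.  36.  60.] [ 85.6 -21. ] [1706]
padL [640.  61.  60.] [77.1  4.9] [1705]
nose [547. -20.  60.] [-19.5 -71.6] [1688]
buf [517. -23.  60.] [-49.7 -72.7] [1686]
bufL [516.  -7.  60.] [-50.  -56.8] [1737]
bufR [517. -36.  60.] [-50.7 -85.8] [1682]
pivot [603. -22.  67.] [ 36.  -76.8] [1693]
tail [667. -24.  67.] [100.2 -82.1] [1699]
block [617. -45.  45.] [  49.1 -100.2] [1746]
blockend [502. -42.  45.] [-65.7 -91.7] [1716]
box corner [ 546. -106.   50.] [ -25.3 -157.9] [1722]
boxcorner [760. -94.  50.] [ 189.3 -156.6] [1717]
(np.int64(102), np.int64(-78), np.int64(68)) (np.int64(103), np.int64(-82), np.int64(65)) (np.int64(103), np.int64(-85), np.int64(63)) (np.int64(99), np.int64(-78), np.int64(69)) (np.int64(100), np.int64(-81), np.int64(64)) (np.int64(99), np.int64(-85), np.int64(66)) (np.int64(99), np.int64(-78), np.int64(53)) (np.int64(99), np.int64(-81), np.int64(54)) 
[... 15823 characters left out ...]
64(-60), np.int64(-80), np.int64(24)) (np.int64(-61), np.int64(-84), np.int64(32)) (np.int64(-60), np.int64(-87), np.int64(23)) (np.int64(-61), np.int64(-90), np.int64(25)) (np.int64(-61), np.int64(-97), np.int64(25)) (np.int64(-62), np.int64(-101), np.int64(26)) (np.int64(-63), np.int64(-107), np.int64(33)) (np.int64(-64), np.int64(-87), np.int64(26)) (np.int64(-67), np.int64(-39), np.int64(23)) (np.int64(-80), np.int64(-126), np.int64(22)) (np.int64(-117), np.int64(-127), np.int64(23)) [[271.60648846 359.95677152]]
cam [2.74022201e+02 1.26060648e+00 1.72427677e+03] [[510.33161553   0.         273.57423933]
 [  0.         510.33161553 201.02758132]
 [  0.           0.           1.        ]]
```

```bash
cat >> h.py <<'E'
from scipy.spatial.transform import Rotation as Ro
kk=np.load('kick.npz') 
KR,Kt=kk['R'],kk['t']; KY=np.arctan2(KR[1,0],KR[0,0])
HINGE=KR@np.array([-30,95.])+Kt
def armpose(th,gap,s=95,half=11,z=34):
    a=KY+np.pi/4-th; n=np.array([np.cos(a),np.sin(a)]); u=np.array([np.sin(a),-np.cos(a)])
    p=HINGE+s*u+(6+half+gap)*n
    return np.array([p[0],p[1],z,a])
def rel(tgt,st=None):
    st=st or read_state()
    R0=Ro.from_euler('xyz',st['eef_rot']); R1=Ro.from_euler('xyz',[np.pi,0,tgt[3]])
    d=R0.inv().apply(np.array(tgt[:3])-st['tool_pos'])/400
    w=(R0.inv()*R1).as_rotvec()/(np.pi/2)
    return np.concatenate([d,w])
E
python3 - <<'E'
from h import *
np.set_printoptions(suppress=True)
t=armpose(0,25,z=200);print(t); r=rel(t);print(r.round(3)); 
E
```

```text
[626.62064366 113.46324116 200.           0.83754032]
[ 1.579 -1.485  0.078 -0.     0.    -0.338]
```

Request:
step_arm(series=[[0.03, -0.03, 0, 0, 0, 0], [0.09, -0.085, 0, 0, 0, -0.03], [0.16, -0.15, 0, 0, 0, -0.07], [0.23, -0.215, 0, 0, 0, -0.11], [0.3, -0.28, 0, 0, 0, -0.15], [0.37, -0.345, 0, 0, 0, -0.19], [0.44, -0.41, 0, 0, 0, -0.23], [0.51, -0.48, 0, 0, 0, -0.27], [0.58, -0.545, 0, 0, 0, -0.31], [0.65, -0.61, 0, 0, 0, -0.338]], hand=-1, newtons=40)

```text
time: 2.03
tool_pos: [378.6, -330.7, 231.6]
eef_rot: [3.141, 0.0, 0.841]
wrist_force: [1.4, -1.4, -0.2]
grip_width: -0.001
```

```bash
python3 - <<'E'
from h import *
np.set_printoptions(suppress=True)
s=read_state();print(s['time'],s['tool_pos'],s['eef_rot'],s['wrist_force'])
t=armpose(0,25,z=200); r=rel(t);print(r.round(3)); 
E
```

```text
2.0333 [ 378.61715197 -330.68571986  231.62293835] [3.14087486 0.00006634 0.84106029] [ 1.44708694 -1.36307945 -0.18281141]
[ 1.241 -0.278  0.079  0.     0.     0.002]
```

Request:
step_arm(series=[[0.04, -0.01, 0, 0, 0, 0], [0.12, -0.027, 0, 0, 0, 0], [0.2, -0.045, 0, 0, 0, 0], [0.29, -0.065, 0, 0, 0, 0], [0.38, -0.085, 0, 0, 0, 0], [0.47, -0.105, 0, 0, 0, 0], [0.56, -0.125, 0, 0, 0, 0], [0.65, -0.145, 0, 0, 0, 0], [0.74, -0.165, 0, 0, 0, 0], [0.82, -0.183, 0, 0, 0, 0]])

```text
time: 2.87
tool_pos: [543.7, -35.0, 231.8]
eef_rot: [3.141, -0.001, 0.842]
wrist_force: [1.3, 0.2, 0.3]
grip_width: 0.0
```

```bash
python3 - <<'E'
from h import *
np.set_printoptions(suppress=True)
s=read_state();print(s['time'],s['tool_pos'],s['eef_rot'],s['wrist_force'])
print(rel(armpose(0,25,z=120)).round(3))
E
```

```text
2.8667 [543.69962659 -35.03321421 231.83480155] [ 3.14050255 -0.00074722  0.84175678] [1.27056583 0.18315014 0.28720042]
[ 0.415 -0.093  0.28   0.001 -0.     0.003]
```

Request:
step_arm(series=[[0.06, -0.014, 0, 0, 0, 0], [0.14, -0.03, 0.03, 0, 0, 0], [0.22, -0.05, 0.06, 0, 0, 0], [0.3, -0.068, 0.1, 0, 0, 0], [0.37, -0.083, 0.15, 0, 0, 0], [0.415, -0.093, 0.2, 0, 0, 0.003], [0.415, -0.093, 0.25, 0, 0, 0.003], [0.415, -0.093, 0.28, 0, 0, 0.003], [0.415, -0.093, 0.28, 0, 0, 0.003]])

```text
time: 3.62
tool_pos: [625.0, 112.7, 117.0]
eef_rot: [-3.14, 0.004, 0.837]
wrist_force: [-0.7, -0.9, 0.7]
grip_width: -0.001
```

```bash
python3 - <<'E'
from h import *
np.set_printoptions(suppress=True)
s=read_state();print(s['time'],s['tool_pos'],s['eef_rot'],s['wrist_force'])
print(rel(armpose(0,25)).round(3))
for cam in ['top','scene']:
    c=snap(cam,cam+'1')
    print(proj(c,s['tool_pos']))
a=cv2.imread('pics/scene1.png')[130:300,130:330]; a=cv2.resize(a,None,fx=3,fy=3,interpolation=cv2.INTER_CUBIC)
cv2.imwrite('pics/sc1c.png',a)
E
```

```text
3.6167 [624.9627925  112.68455176 117.04703411] [-3.14025312  0.0036923   0.83720224] [-0.65748042 -0.94323884  0.71040227]
[ 0.005  0.002  0.208 -0.001  0.002 -0.   ]
[[233.02752205 165.53532542]]
[[220.26976417 201.15279885]]
```

View pics/sc1c.png

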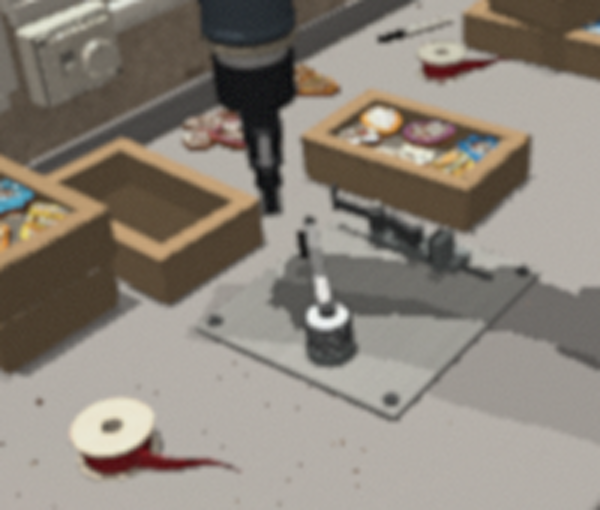

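View pics/top1.png

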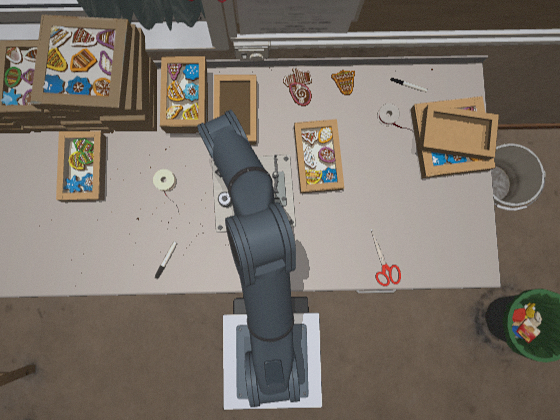

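Request:
step_arm(series=[[0.005, 0.002, 0.03, 0, 0, 0], [0.005, 0.002, 0.08, 0, 0, 0], [0.005, 0.002, 0.13, 0, 0, 0], [0.005, 0.002, 0.17, 0, 0, 0], [0.005, 0.002, 0.2, 0, 0, 0], [0.005, 0.002, 0.207, 0, 0, 0], [0.005, 0.002, 0.207, 0, 0, 0]])

```text
time: 4.3
tool_pos: [628.6, 113.0, 37.1]
eef_rot: [3.141, 0.001, 0.835]
wrist_force: [-0.4, 0.0, -0.4]
grip_width: -0.001
```

```bash
python3 - <<'E'
from h import *
np.set_printoptions(suppress=True)
s=read_state();print(s['time'],s['tool_pos'],s['eef_rot'],s['wrist_force'])
print(rel(armpose(0,25)).round(3),rel(armpose(0,0)).round(3))
c=snap('scene','scene2')
a=cv2.imread('pics/scene2.png')[130:300,130:330]; a=cv2.resize(a,None,fx=3,fy=3,interpolation=cv2.INTER_CUBIC)
cv2.imwrite('pics/sc2c.png',a)
E
```

```text
4.3 [628.59720838 112.98954388  37.10098771] [3.14056228 0.00050615 0.83546856] [-0.36254901  0.03789552 -0.41823252]
[-0.002 -0.004  0.008  0.001  0.    -0.001] [-0.065 -0.004  0.008  0.001  0.    -0.001]
```

View pics/sc2c.png

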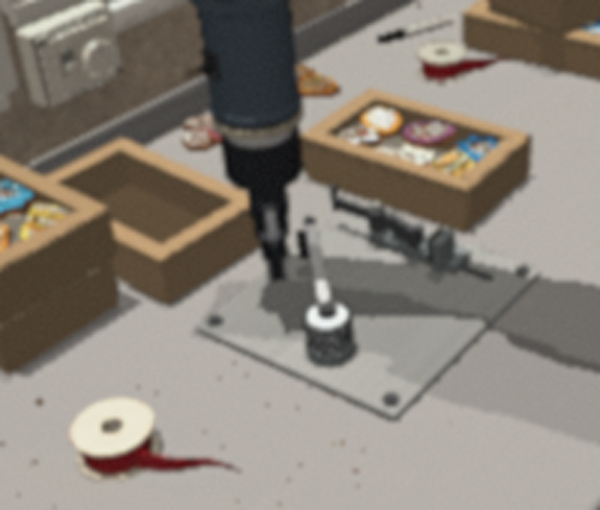

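Request:
step_arm(series=[[-0.015, -0.004, 0.005, 0, 0, 0], [-0.03, -0.004, 0.008, 0, 0, 0], [-0.04, -0.004, 0.008, 0, 0, 0], [-0.048, -0.004, 0.008, 0, 0, 0], [-0.054, -0.004, 0.008, 0, 0, 0], [-0.058, -0.004, 0.008, 0, 0, 0], [-0.062, -0.004, 0.008, 0, 0, 0], [-0.065, -0.004, 0.008, 0, 0, 0], [-0.068, -0.004, 0.008, 0, 0, 0]])

```text
time: 5.1
tool_pos: [610.7, 95.0, 35.0]
eef_rot: [3.139, -0.003, 0.836]
wrist_force: [3.8, 1.9, -1.9]
grip_width: 0.002
```

```bash
python3 - <<'E'
from h import *
np.set_printoptions(suppress=True)
s=read_state();print(s['time'],s['tool_pos'],s['eef_rot'],s['wrist_force'])
for th in np.arange(0,.4,.05): print(th,rel(armpose(th,0)).round(3))
E
```

```text
5.1 [610.65504496  94.95887551  34.99304698] [ 3.13920548 -0.0028644   0.83602778] [ 3.81765613  1.91910423 -1.8683116 ]
0.0 [-0.001 -0.001  0.002  0.002 -0.002 -0.001]
0.05 [-0.013  0.001  0.002  0.001 -0.002  0.031]
0.1 [-0.025  0.002  0.002  0.001 -0.002  0.063]
0.15000000000000002 [-0.037  0.002  0.002  0.001 -0.002  0.095]
0.2 [-0.049  0.002  0.002  0.001 -0.002  0.126]
0.25 [-0.061  0.002  0.002  0.001 -0.002  0.158]
0.30000000000000004 [-0.074  0.001  0.002  0.001 -0.002  0.19 ]
0.35000000000000003 [-0.085 -0.001  0.002  0.001 -0.002  0.222]
```

Request:
step_arm(series=[[-0.006, 0.0, 0.002, 0, 0, 0.016], [-0.013, 0.001, 0.002, 0, 0, 0.031], [-0.02, 0.001, 0.002, 0, 0, 0.048], [-0.028, 0.002, 0.002, 0, 0, 0.07], [-0.037, 0.002, 0.002, 0, 0, 0.095], [-0.046, 0.002, 0.002, 0, 0, 0.118], [-0.055, 0.002, 0.002, 0, 0, 0.142], [-0.064, 0.002, 0.002, 0, 0, 0.165], [-0.074, 0.001, 0.002, 0, 0, 0.19], [-0.08, 0.0, 0.002, 0, 0, 0.206]])

```text
time: 5.93
tool_pos: [589.6, 71.6, 34.6]
eef_rot: [3.14, -0.005, 0.509]
wrist_force: [5.4, 4.4, 2.6]
grip_width: -0.004
```

```bash
cat >> h.py <<'E'
def thhat(s=None):
    s=s or read_state()
    # tool yaw=a ; face pose along normal
    p=s['tool_pos'][:2]-HINGE; half=17.
    r=np.hypot(*p); # p = s*u + half*n(assume perpendicular face w/ angle a unknown)
    sl=np.sqrt(r*r-half**2); ang=np.arctan2(p[1],p[0]); phi=ang-np.arctan2(half,sl) # direction of u
    return KY+np.pi/4-(phi+np.pi/2), sl
E
python3 - <<'E'
from h import *
np.set_printoptions(suppress=True)
s=read_state();print(s['time'],s['tool_pos'],s['eef_rot'],s['wrist_force'],thhat(s), KY+np.pi/4-s['eef_rot'][2])
for th in np.arange(.25,.8,.05): print(th,rel(armpose(th,0)).round(3))
snap('scene','scene3')
a=cv2.imread('pics/scene3.png')[130:300,130:330]; a=cv2.resize(a,None,fx=3,fy=3,interpolation=cv2.INTER_CUBIC)
cv2.imwrite('pics/sc3c.png',a)
E
```

```text
5.9333 [589.63886699  71.61232133  34.55811828] [ 3.14024137 -0.00531672  0.50860202] [5.43592381 4.37861989 2.55252903] (np.float64(0.320972103035014), np.float64(95.02264305030344)) 0.3289383027088285
0.25 [ 0.017 -0.004  0.001  0.001 -0.003 -0.05 ]
0.3 [ 0.005 -0.001  0.001  0.001 -0.003 -0.018]
0.35 [-0.007  0.001  0.001  0.001 -0.003  0.013]
0.39999999999999997 [-0.019  0.003  0.001  0.001 -0.003  0.045]
0.44999999999999996 [-0.031  0.004  0.001  0.001 -0.003  0.077]
0.49999999999999994 [-0.043  0.004  0.001  0.001 -0.003  0.109]
0.5499999999999999 [-0.055  0.004  0.001  0.    -0.003  0.141]
0.5999999999999999 [-0.067  0.003  0.001  0.    -0.003  0.173]
0.6499999999999999 [-0.079  0.002  0.001  0.    -0.003  0.204]
0.7 [-0.091 -0.     0.001  0.    -0.004  0.236]
0.7499999999999999 [-0.103 -0.003  0.001  0.    -0.004  0.268]
```

View pics/sc3c.png

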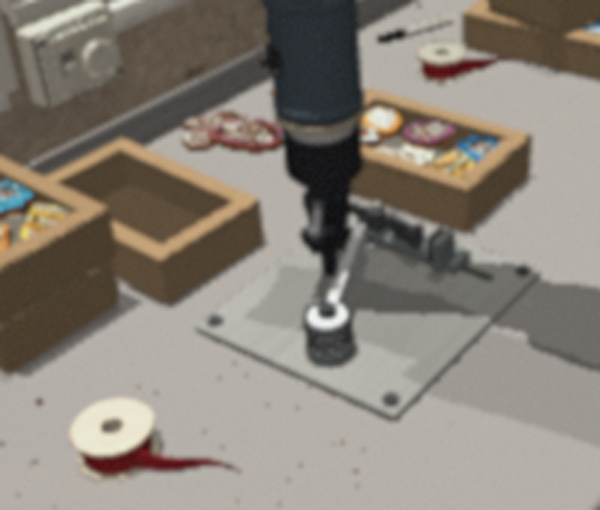

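Request:
step_arm(series=[[-0.005, 0.001, 0.001, 0, 0, 0.008], [-0.012, 0.002, 0.001, 0, 0, 0.026], [-0.019, 0.003, 0.001, 0, 0, 0.045], [-0.027, 0.004, 0.001, 0, 0, 0.066], [-0.035, 0.004, 0.001, 0, 0, 0.088], [-0.043, 0.004, 0.001, 0, 0, 0.109], [-0.051, 0.004, 0.001, 0, 0, 0.13], [-0.058, 0.004, 0.001, 0, 0, 0.149], [-0.064, 0.003, 0.001, 0, 0, 0.165], [-0.067, 0.003, 0.001, 0, 0, 0.173]])

```text
time: 6.82
tool_pos: [568.3, 58.5, 34.6]
eef_rot: [-3.141, -0.009, 0.233]
wrist_force: [8.5, 7.0, 1.0]
grip_width: 0.002
```

```bash
cat > st.py <<'E'
import sys
from h import *
np.set_printoptions(suppress=True)
s=read_state();print(s['time'],s['tool_pos'],s['eef_rot'],s['wrist_force'],thhat(s), KY+np.pi/4-s['eef_rot'][2])
for th in eval(sys.argv[2]): print(th,rel(armpose(th,0)).round(4))
n=sys.argv[1]; snap('scene','s'+n)
a=cv2.imread(f'pics/s{n}.png')[180:260,200:310]; a=cv2.resize(a,None,fx=7,fy=7,interpolation=cv2.INTER_CUBIC)
cv2.imwrite(f'pics/s{n}c.png',a)
E
python3 st.py 4 '[.6,.65,.7,.72,.74,.76,.78,.8]'
```

```text
6.8167 [568.25894724  58.52031081  34.64638761] [-3.14079934 -0.0094344   0.23306066] [8.51326405 6.96691999 1.04017913] (np.float64(0.5825060569214838), np.float64(94.67063422139371)) 0.6044796631401882
0.6 [-0.0041  0.0016  0.0016 -0.0005 -0.006  -0.0028]
0.65 [-0.0161  0.0035  0.0015 -0.0006 -0.006   0.029 ]
0.7 [-0.028   0.0048  0.0013 -0.0008 -0.006   0.0608]
0.72 [-0.0329  0.0051  0.0013 -0.0009 -0.006   0.0735]
0.74 [-0.0377  0.0054  0.0013 -0.0009 -0.006   0.0863]
0.76 [-0.0425  0.0055  0.0012 -0.001  -0.006   0.099 ]
0.78 [-0.0473  0.0056  0.0012 -0.001  -0.0059  0.1117]
0.8 [-0.0522  0.0055  0.0011 -0.0011 -0.0059  0.1245]
```

View pics/s4c.png

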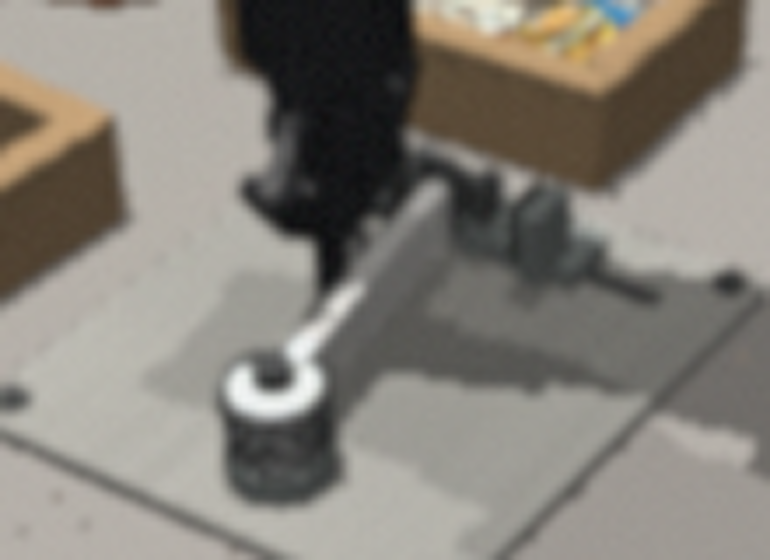

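Request:
step_arm(series=[[-0.008, 0.002, 0.0015, 0, -0.003, 0.008], [-0.013, 0.003, 0.0015, 0, -0.006, 0.02], [-0.018, 0.0038, 0.0015, 0, -0.006, 0.034], [-0.023, 0.004, 0.0013, 0, -0.006, 0.047], [-0.028, 0.0048, 0.0013, 0, -0.006, 0.06], [-0.033, 0.005, 0.0013, 0, -0.006, 0.0735], [-0.033, 0.005, 0.0013, 0, -0.006, 0.0735]])

```text
time: 7.45
tool_pos: [557.5, 54.6, 34.6]
eef_rot: [-3.139, -0.004, 0.115]
wrist_force: [6.9, 4.5, 1.0]
grip_width: -0.0
```

```bash

python3 st.py 5 '[.7,.72,.74,.76,.78,.8]'
```

```text
7.45 [557.50106581  54.55811215  34.58325148] [-3.13923615 -0.00369416  0.11496228] [6.94924413 4.46699559 1.00120614] (np.float64(0.7023194728018581), np.float64(94.43574707043771)) 0.7225780395755806
0.7 [ 0.0006  0.0013  0.0015 -0.0015 -0.0024 -0.0144]
0.72 [-0.0042  0.0022  0.0014 -0.0015 -0.0024 -0.0016]
0.74 [-0.0089  0.003   0.0014 -0.0015 -0.0023  0.0111]
0.76 [-0.0137  0.0037  0.0014 -0.0015 -0.0023  0.0238]
0.78 [-0.0185  0.0044  0.0014 -0.0016 -0.0023  0.0366]
0.8 [-0.0233  0.0049  0.0014 -0.0016 -0.0023  0.0493]
```

View pics/s5c.png

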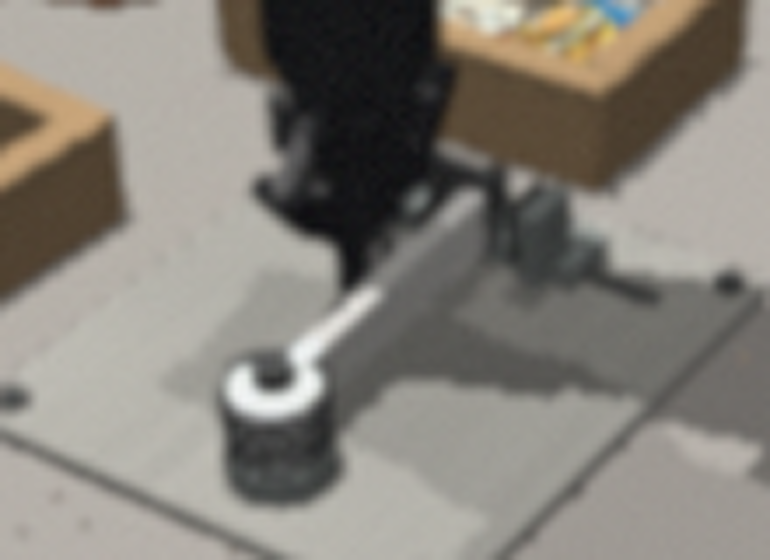

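Request:
step_arm(series=[[-0.006, 0.0025, 0.0014, 0, -0.002, 0.003], [-0.009, 0.003, 0.0014, 0, -0.002, 0.011], [-0.0115, 0.0033, 0.0014, 0, -0.002, 0.017], [-0.0137, 0.0037, 0.0014, 0, -0.002, 0.024]])

```text
time: 7.83
tool_pos: [554.4, 53.7, 34.6]
eef_rot: [-3.138, -0.005, 0.077]
wrist_force: [8.3, 5.6, 0.2]
grip_width: -0.001
```

```bash

python3 st.py 6 '[.72,.74,.76,.78,.8]'
```

```text
7.8333 [554.41980014  53.65036678  34.55619367] [-3.13792354 -0.00481267  0.07686371] [8.29342302 5.55987766 0.15058149] (np.float64(0.7358623543832331), np.float64(94.40280379985118)) 0.7606766081532123
0.72 [ 0.0038  0.0007  0.0014 -0.0023 -0.0031 -0.0259]
0.74 [-0.0009  0.0017  0.0014 -0.0023 -0.0031 -0.0132]
0.76 [-0.0057  0.0026  0.0014 -0.0023 -0.0031 -0.0004]
0.78 [-0.0104  0.0034  0.0013 -0.0024 -0.003   0.0123]
0.8 [-0.0152  0.0041  0.0013 -0.0024 -0.003   0.025 ]
```

View pics/s6c.png

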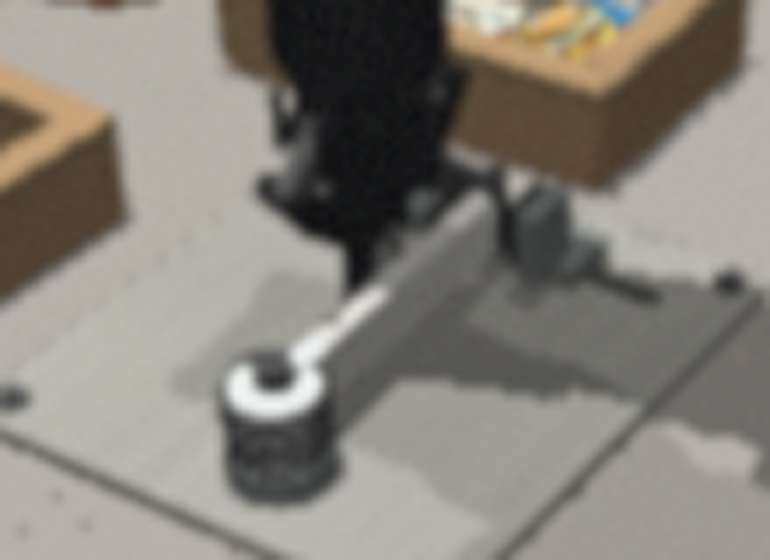

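Request:
step_arm(series=[[-0.007, 0.0028, 0.0014, 0.0, -0.002, 0.003], [-0.008, 0.003, 0.0014, 0, -0.002, 0.006], [-0.009, 0.0032, 0.0014, 0, -0.002, 0.009]])

```text
time: 8.13
tool_pos: [552.8, 53.3, 34.6]
eef_rot: [-3.137, -0.006, 0.061]
wrist_force: [8.3, 5.6, -0.2]
grip_width: -0.002
```

```bash

python3 st.py 7 '[.74,.76,.78,.8]'
```

```text
8.1333 [552.84220221  53.26721395  34.59195459] [-3.13650684 -0.00579754  0.06067665] [ 8.3305263   5.59249138 -0.16272984] (np.float64(0.7528839473057863), np.float64(94.34816157413651)) 0.7768636746262269
0.74 [ 0.0031  0.001   0.0015 -0.0032 -0.0038 -0.0235]
0.76 [-0.0017  0.002   0.0015 -0.0032 -0.0037 -0.0107]
0.78 [-0.0064  0.0029  0.0014 -0.0032 -0.0037  0.002 ]
0.8 [-0.0112  0.0036  0.0014 -0.0033 -0.0037  0.0147]
```

View pics/s7c.png

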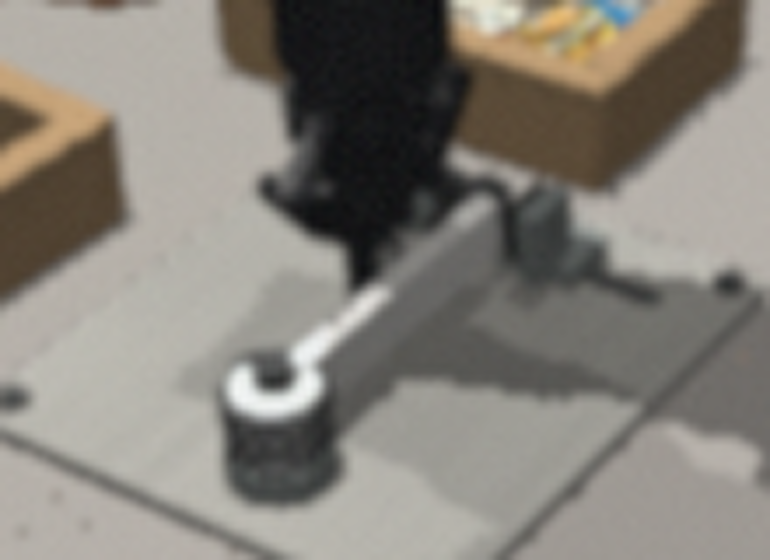

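Request:
step_arm(series=[[-0.007, 0.003, 0.0014, 0.0, -0.003, 0.003], [-0.008, 0.003, 0.0014, 0, -0.003, 0.006], [-0.009, 0.0032, 0.0014, 0, -0.003, 0.008]])

```text
time: 8.43
tool_pos: [551.6, 53.0, 34.6]
eef_rot: [-3.135, -0.006, 0.047]
wrist_force: [8.4, 5.5, -0.3]
grip_width: 0.001
```

```bash
cat >> st.py <<'E'
c=dict(np.load(f'pics/s{n}.npz'))
def armline(th,off,s,z):
    a=KY+np.pi/4-th; nn=np.array([np.cos(a),np.sin(a)]); u=np.array([np.sin(a),-np.cos(a)])
    return [[*(HINGE+q*u+off*nn),z] for q in s]
b=a.copy()
th0=thhat(s)[0]
for th,colr in [(th0-.03,(255,0,0)),(th0,(0,255,0)),(th0+.03,(0,0,255))]:
    for off,z in [(-6,60),(-6,30)]:
        p=(proj(c,armline(th,off,np.linspace(30,159,5),z))-[200,180]+.5)*7
        cv2.polylines(b,[p.round().astype(np.int32)],False,colr,1)
cv2.imwrite(f'pics/s{n}o.png',b)
E
python3 st.py 8 '[.74,.76,.78,.8]'
```

```text
8.4333 [551.5944784   52.98780292  34.59993494] [-3.13499364 -0.00564254  0.04650363] [ 8.35957872  5.54883051 -0.32634109] (np.float64(0.7663024961769679), np.float64(94.3014515552894)) 0.7910366868184567
0.74 [ 0.0062  0.0004  0.0015 -0.0041 -0.0037 -0.0325]
0.76 [ 0.0015  0.0014  0.0015 -0.0041 -0.0037 -0.0197]
0.78 [-0.0032  0.0024  0.0015 -0.0042 -0.0036 -0.007 ]
0.8 [-0.008   0.0033  0.0014 -0.0042 -0.0036  0.0057]
```

View pics/s8o.png

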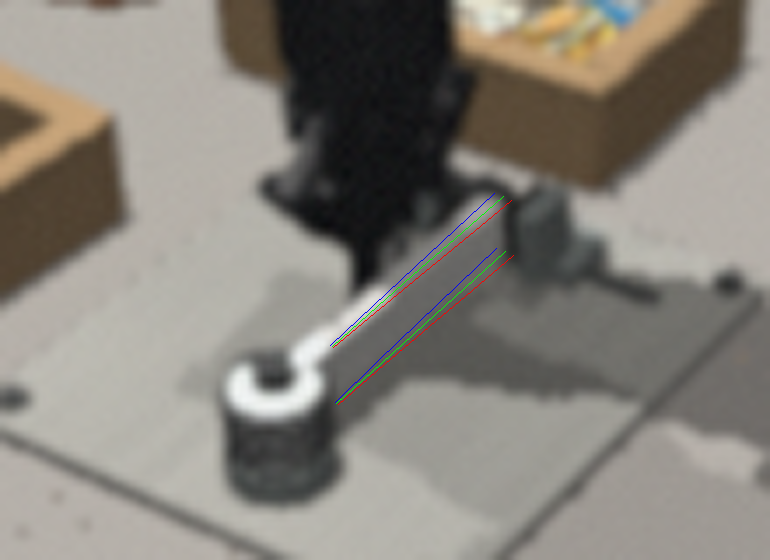

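View pics/s8c.png

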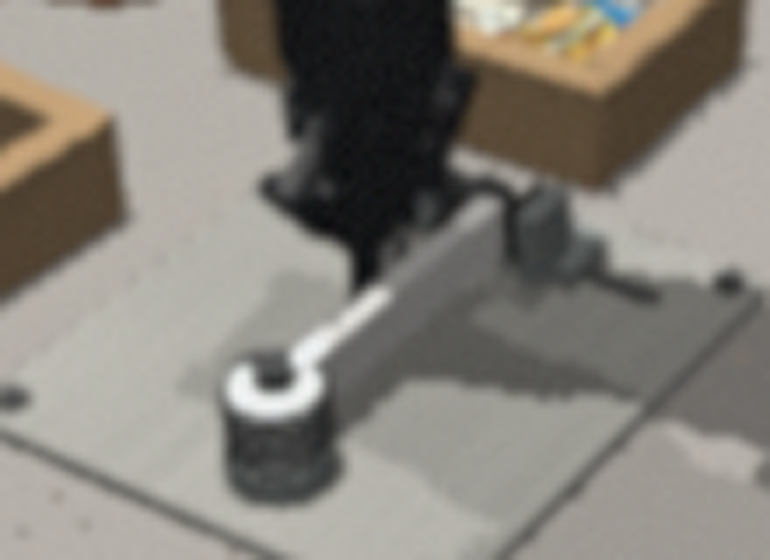

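Request:
step_arm(series=[[-0.006, 0.0025, 0.0014, 0.0, -0.003, 0.0], [-0.007, 0.003, 0.0014, 0, -0.003, 0.003], [-0.008, 0.003, 0.0014, 0, -0.003, 0.005]])

```text
time: 8.73
tool_pos: [550.7, 52.8, 34.6]
eef_rot: [-3.134, -0.005, 0.037]
wrist_force: [9.1, 5.3, -1.3]
grip_width: -0.003
```

```bash
python3 st.py 9 '[.74,.76,.78,.8]'
```

```text
8.7333 [550.70988713  52.78817338  34.58515608] [-3.13350883 -0.00544211  0.03731897] [ 9.05565849  5.31525045 -1.34876412] (np.float64(0.7758039772452129), np.float64(94.28034463765431)) 0.8002213469003395
0.74 [ 0.0085 -0.0001  0.0015 -0.005  -0.0036 -0.0383]
0.76 [ 0.0038  0.001   0.0015 -0.0051 -0.0036 -0.0256]
0.78 [-0.001   0.002   0.0014 -0.0051 -0.0035 -0.0129]
0.8 [-0.0057  0.0029  0.0014 -0.0051 -0.0035 -0.0001]
```

View pics/s9c.png

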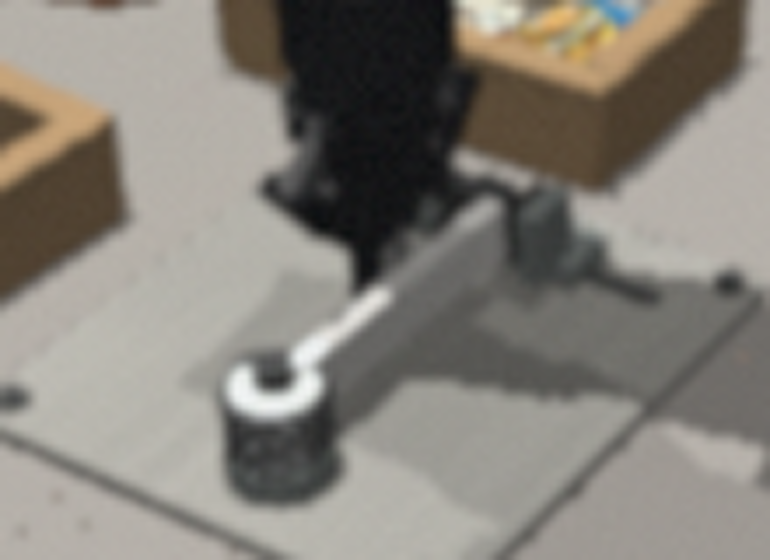

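```bash
python3 - <<'E'
from h import *
snap('top','t9')
L=[]
for n in ['scene0','s5','s6','s7','s8','s9']:
    L.append(cv2.resize(cv2.imread(f'pics/{n}.png')[195:225,255:295],None,fx=6,fy=6,interpolation=cv2.INTER_CUBIC))
m=np.vstack([np.hstack(L[:3]),np.hstack(L[3:])])
t=lambda n:cv2.resize(cv2.imread(f'pics/{n}.png')[150:222,255:295],None,fx=5,fy=5,interpolation=cv2.INTER_CUBIC)
cv2.imwrite('pics/m9.png',m); cv2.imwrite('pics/mt9.png',np.hstack([t('top0'),t('t9')]))
E
```

```text
(no output)
```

View pics/m9.png

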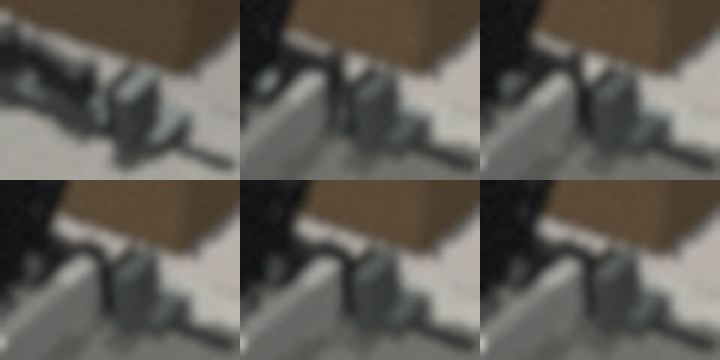

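View pics/mt9.png

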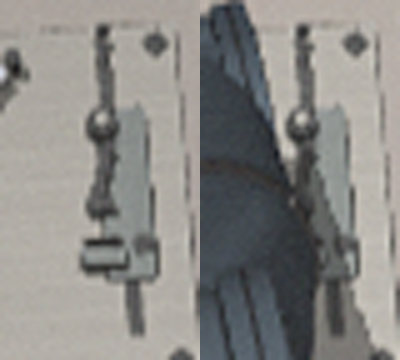

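Request:
step_arm(series=[[-0.0035, 0.002, 0.001, 0, 0, 0], [-0.0025, 0.0018, 0.001, 0, 0, 0], [-0.0015, 0.0016, 0.001, 0, 0, 0], [-0.0005, 0.0014, 0.001, 0, 0, 0], [0.0005, 0.0012, 0.001, 0, 0, 0], [0.0015, 0.001, 0.001, 0, 0, 0]])

```text
time: 9.33
tool_pos: [553.4, 53.2, 34.7]
eef_rot: [-3.133, -0.01, 0.036]
wrist_force: [9.2, 2.9, -1.0]
grip_width: 0.004
```

```bash
python3 st.py 10 '[.72,.74,.76,.78]'; python3 - <<'E'
from h import *
snap('top','t10')
t=lambda n:cv2.resize(cv2.imread(f'pics/{n}.png')[150:222,255:295],None,fx=5,fy=5,interpolation=cv2.INTER_CUBIC)
cv2.imwrite('pics/mt10.png',np.hstack([t('t9'),t('t10')]))
E
```

```text
9.3333 [553.41013342  53.15767741  34.70130056] [-3.13258032 -0.00955958  0.03623624] [ 9.24534356  2.87107223 -1.00360671] (np.float64(0.7469971421704921), np.float64(94.6070418094625)) 0.8013040804055304
0.72 [ 0.0064 -0.0006  0.0018 -0.0055 -0.0063 -0.0517]
0.74 [ 0.0017  0.0006  0.0018 -0.0055 -0.0063 -0.039 ]
0.76 [-0.003   0.0017  0.0017 -0.0056 -0.0062 -0.0263]
0.78 [-0.0077  0.0027  0.0017 -0.0057 -0.0061 -0.0135]
```

View pics/s10o.png

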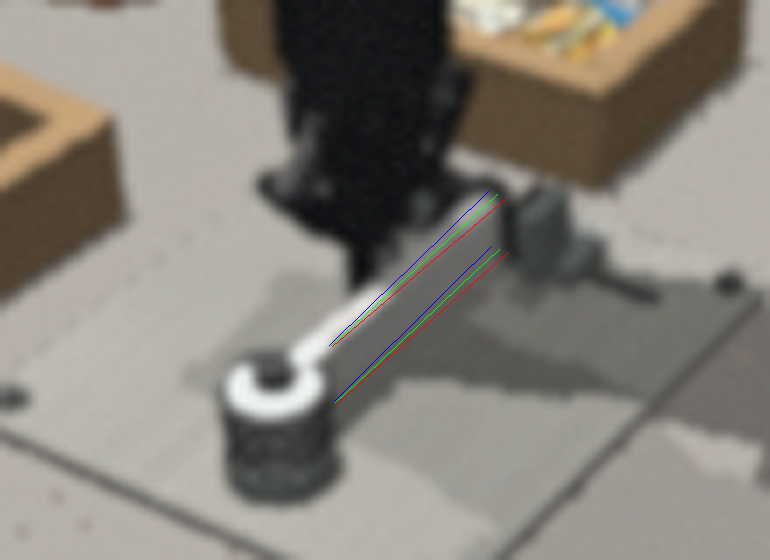

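View pics/mt10.png

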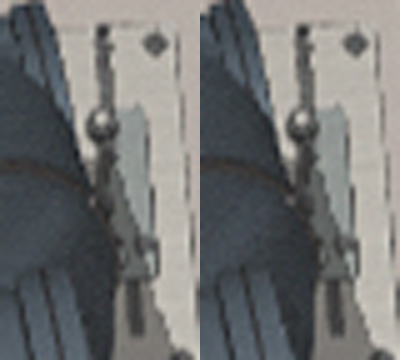

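```bash
python3 - <<'E'
from h import *
g=lambda n:cv2.cvtColor(cv2.imread(f'pics/{n}.png'),cv2.COLOR_BGR2GRAY).astype(float)
for n in ['top0','t9','t10']:
    a=g(n); out=[]
    for r in range(154,178):
        seg=200-a[r,268:284]; seg=np.clip(seg-40,0,None); out.append(round(float((seg*np.arange(268,284)).sum()/max(seg.sum(),1)),1))
    print(n,out)
c=dict(np.load('pics/top0.npz'))
for th in [0,.2]:
    piv=np.array([36,-77.]); v=np.array([64,-4]); 
    for sgn in (1,-1):
        R=np.array([[np.cos(th),-sgn*np.sin(th)],[sgn*np.sin(th),np.cos(th)]]); p=KR@(piv+R@v)+Kt; print(th,sgn,proj(c,[*p,60]))
L=[cv2.resize(cv2.imread(f'pics/{n}.png')[195:225,260:290],None,fx=12,fy=12,interpolation=cv2.INTER_CUBIC) for n in ['s9','s10']]
cs=dict(np.load('pics/s10.npz'))
for im,th in zip(L,[.776,.747]):
    a=KY+np.pi/4-th; u=np.array([np.sin(a),-np.cos(a)]); p=HINGE+165*u
    pts=(proj(cs,[[*p,60],[*p,65],[*p,45],[*p,30]])-[260,195]+.5)*12
    for q in pts: cv2.circle(im,tuple(q.round().astype(int).tolist()),3,(0,255,0),-1)
cv2.imwrite('pics/pin.png',np.hstack(L))
E
```

```text
top0 [277.9, 275.6, 274.7, 275.0, 275.8, 275.7, 275.3, 275.2, 275.1, 275.2, 275.6, 275.6, 275.7, 276.0, 275.9, 275.9, 276.2, 276.6, 277.2, 276.9, 276.6, 276.1, 276.0, 276.0]
t9 [276.8, 275.3, 275.0, 274.9, 275.8, 275.5, 275.3, 275.1, 275.1, 275.2, 275.6, 275.6, 274.4, 274.0, 273.8, 273.7, 273.9, 274.1, 274.6, 273.9, 273.6, 274.0, 273.9, 273.7]
t10 [277.0, 275.3, 275.0, 274.9, 275.8, 275.5, 275.3, 275.2, 275.1, 275.2, 275.6, 275.2, 273.9, 273.8, 273.2, 273.5, 273.9, 274.4, 274.6, 273.4, 273.3, 273.8, 273.7, 273.6]
0 1 [[274.85619326 156.15380107]]
0 -1 [[274.85619326 156.15380107]]
0.2 1 [[271.04323164 156.55502929]]
0.2 -1 [[278.67585943 156.50079292]]
```

View pics/pin.png

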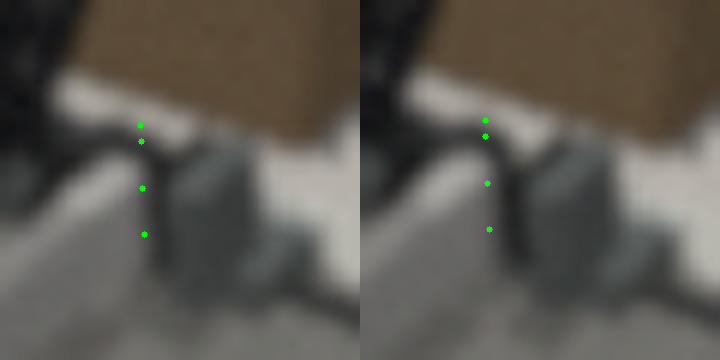

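Request:
step_arm(series=[[-0.0045, 0.001, 0.001, 0.0, -0.003, -0.005], [-0.004, 0.001, 0.001, 0, -0.003, -0.01], [-0.003, 0.001, 0.001, 0, -0.003, -0.015], [-0.002, 0.001, 0.001, 0, -0.003, -0.02], [-0.001, 0.001, 0.001, 0, -0.003, -0.025]])

```text
time: 9.85
tool_pos: [554.1, 53.6, 34.6]
eef_rot: [-3.132, -0.007, 0.075]
wrist_force: [5.2, 3.8, 0.8]
grip_width: 0.002
```

```bash
cat > tt.py <<'E'
from h import *
import sys
n=sys.argv[1]; snap('top','t'+n)
a=cv2.cvtColor(cv2.imread(f'pics/t{n}.png'),cv2.COLOR_BGR2GRAY).astype(float); out=[]
for r in range(154,166):
    seg=200-a[r,268:284]; seg=np.clip(seg-40,0,None); out.append(round(float((seg*np.arange(268,284)).sum()/max(seg.sum(),1)),1))
print('tail',out)
E
python3 st.py 11 '[.7,.72,.74,.76,.78]'; python3 tt.py 11
```

```text
9.85 [554.06685363  53.5790565   34.58077634] [-3.13198589 -0.00729549  0.0748961 ] [5.22213281 3.76420547 0.8464772 ] (np.float64(0.739658314499028), np.float64(94.37406947235797)) 0.7626442242894275
0.7 [ 0.0094 -0.0005  0.0015 -0.006  -0.0048 -0.0399]
0.72 [ 0.0047  0.0006  0.0015 -0.006  -0.0048 -0.0271]
0.74 [-0.0001  0.0016  0.0014 -0.0061 -0.0047 -0.0144]
0.76 [-0.0048  0.0025  0.0014 -0.0061 -0.0047 -0.0017]
0.78 [-0.0096  0.0033  0.0014 -0.0062 -0.0046  0.0111]
tail [276.9, 275.4, 275.0, 274.9, 275.9, 275.5, 275.3, 275.2, 275.1, 275.2, 275.6, 274.4]
```

View pics/s11o.png

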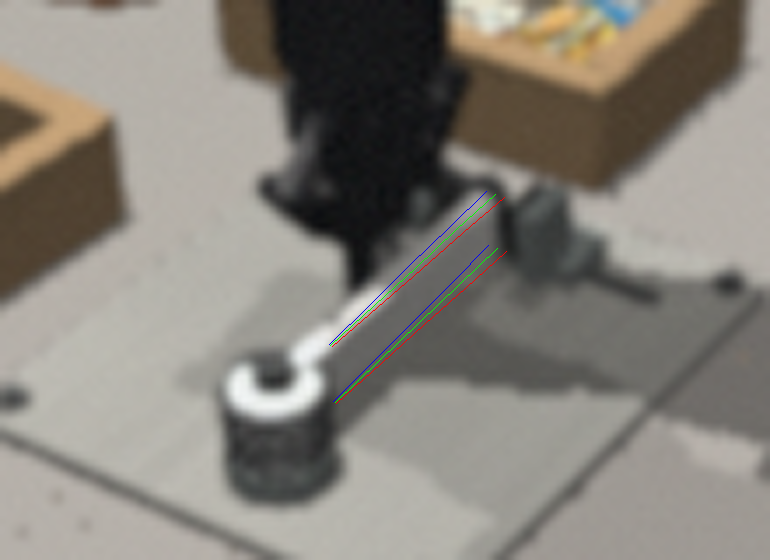

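Request:
step_arm(series=[[-0.0005, 0.001, 0.001, 0, 0, 0], [0.0, 0.001, 0.001, 0, 0, 0], [0.001, 0.001, 0.001, 0, 0, 0], [0.0015, 0.001, 0.001, 0, 0, 0], [0.002, 0.001, 0.001, 0, 0, 0], [0.0025, 0.001, 0.001, 0, 0, 0]])

```text
time: 10.45
tool_pos: [554.3, 52.7, 33.9]
eef_rot: [-3.133, -0.006, 0.074]
wrist_force: [-0.2, 0.4, -0.3]
grip_width: -0.001
```

```bash
python3 st.py 12 '[.7,.72,.74]'; python3 tt.py 12
```

```text
10.45 [554.2513691   52.66968947  33.90234555] [-3.13252909 -0.00560245  0.0742548 ] [-0.22342513  0.35221595 -0.29860899] (np.float64(0.7386640008070989), np.float64(95.31406606783091)) 0.7632855179391843
0.7 [ 0.0091 -0.0028 -0.0002 -0.0057 -0.0037 -0.0403]
0.72 [ 0.0044 -0.0017 -0.0002 -0.0057 -0.0037 -0.0275]
0.74 [-0.0003 -0.0007 -0.0002 -0.0057 -0.0036 -0.0148]
tail [277.3, 275.3, 275.0, 274.9, 275.8, 275.5, 275.3, 275.2, 275.1, 275.2, 274.4, 273.8]
```

Force is zero: the arm rests on the catch. Back away slowly forward, then verify.

Request:
step_arm(series=[[0.002, 0, 0, 0, 0, 0], [0.004, 0, 0, 0, 0, 0], [0.007, 0, 0, 0, 0, 0], [0.011, 0, 0, 0, 0, 0], [0.016, 0, 0, 0, 0, 0], [0.023, 0, 0, 0, 0, 0], [0.032, 0, 0, 0, 0, 0], [0.042, 0, 0, 0, 0, 0], [0.05, 0, 0, 0, 0, 0]])

```text
time: 11.3
tool_pos: [574.9, 54.2, 34.0]
eef_rot: [-3.132, -0.006, 0.074]
wrist_force: [1.1, -0.1, -0.1]
grip_width: -0.001
```

```bash
python3 st.py 13 '[.7,.72,.74]'; python3 tt.py 13
```

```text
11.3 [574.89908963  54.23838769  34.04254779] [-3.1324714  -0.00602889  0.07433985] [ 1.06947959 -0.06103774 -0.05252865] (np.float64(0.5296014450087411), np.float64(101.5302347969269)) 0.7632004653225873
0.7 [-0.0427 -0.0028 -0.0001 -0.0057 -0.004  -0.0402]
0.72 [-0.0474 -0.0017 -0.0002 -0.0057 -0.004  -0.0275]
0.74 [-0.0521 -0.0006 -0.0002 -0.0058 -0.0039 -0.0148]
tail [276.8, 275.2, 275.0, 274.9, 275.8, 275.2, 273.7, 274.1, 273.9, 273.4, 273.8, 273.0]
```

View pics/s13c.png

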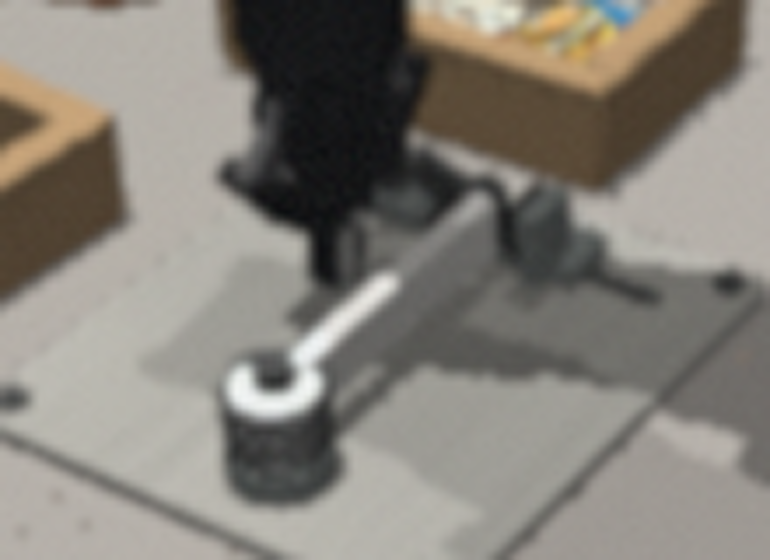

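The arm stays at about 0.74 rad: its end is at crop pixel (490,200) and the finger is clear at (325,270). Next I raise the hand straight up.

Request:
step_arm(series=[[0.0, 0, -0.02, 0, 0, 0], [0.0, 0, -0.06, 0, 0, 0], [0.0, 0, -0.12, 0, 0, 0], [0.0, 0, -0.19, 0, 0, 0], [0.0, 0, -0.26, 0, 0, 0], [0.0, 0, -0.33, 0, 0, 0], [0.0, 0, -0.39, 0, 0, 0], [0.0, 0, -0.43, 0, 0, 0], [0.0, 0, -0.45, 0, 0, 0], [0.0, 0, -0.45, 0, 0, 0]])

```text
time: 12.23
tool_pos: [574.7, 52.6, 216.1]
eef_rot: [-3.132, -0.01, 0.074]
wrist_force: [0.4, -0.2, -0.3]
grip_width: 0.002
```

Request:
step_arm(series=[[-0.03, 0.03, 0, 0, 0, 0], [-0.06, 0.1, 0, 0, 0, 0], [-0.09, 0.18, 0, 0, 0, 0], [-0.12, 0.26, 0, 0, 0, 0], [-0.15, 0.34, 0, 0, 0, 0], [-0.18, 0.42, 0, 0, 0, 0], [-0.2, 0.5, 0, 0, 0, 0], [-0.2, 0.56, 0, 0, 0, 0], [-0.2, 0.6, 0, 0, 0, 0], [-0.2, 0.6, 0, 0, 0, 0]])

```text
time: 13.07
tool_pos: [511.3, -196.9, 211.7]
eef_rot: [-3.133, -0.007, 0.069]
wrist_force: [0.3, -1.3, -1.2]
grip_width: 0.003
```

```bash
python3 st.py 14 '[]'; python3 tt.py 14; python3 - <<'E'
import cv2,numpy as np
a=cv2.imread('pics/t14.png')[130:250,180:340]; cv2.imwrite('pics/t14c.png',cv2.resize(a,None,fx=5,fy=5,interpolation=cv2.INTER_CUBIC))
E
```

```text
13.0667 [ 511.31309277 -196.90790819  211.69426265] [-3.13343676 -0.00733088  0.06874857] [ 0.34022541 -1.25448337 -1.20731934] (np.float64(0.9355318120480295), np.float64(342.72895485419707)) 0.7687917536928836
tail [277.0, 275.4, 275.0, 274.9, 275.8, 275.5, 275.4, 275.2, 275.1, 275.2, 275.6, 275.6]
```

View pics/t14c.png

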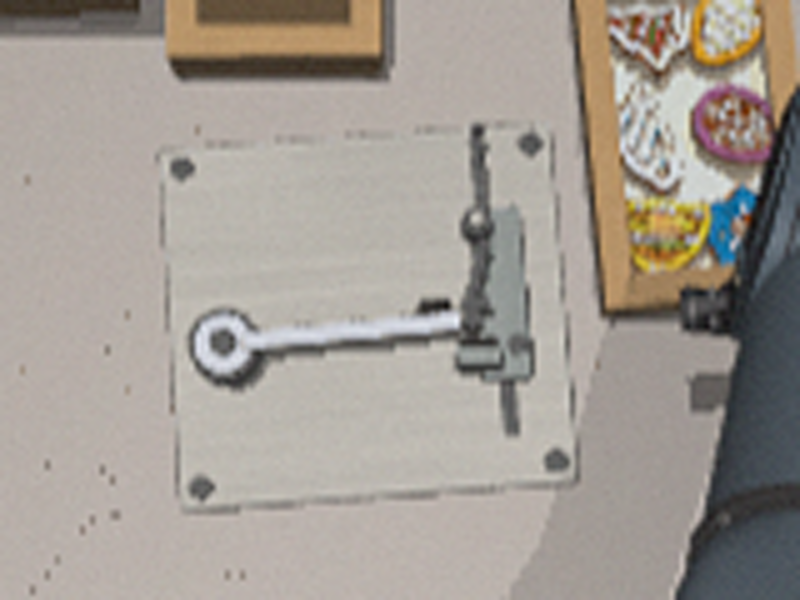

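View pics/s14.png

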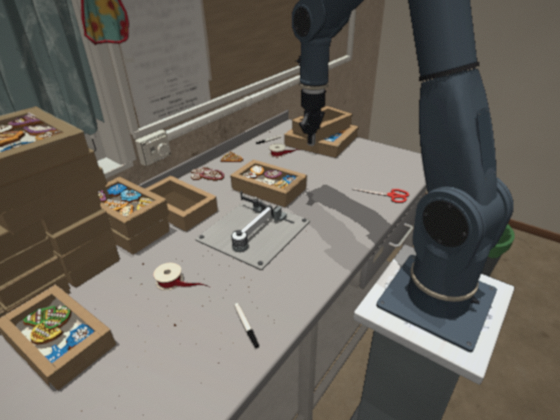

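View pics/t14.png

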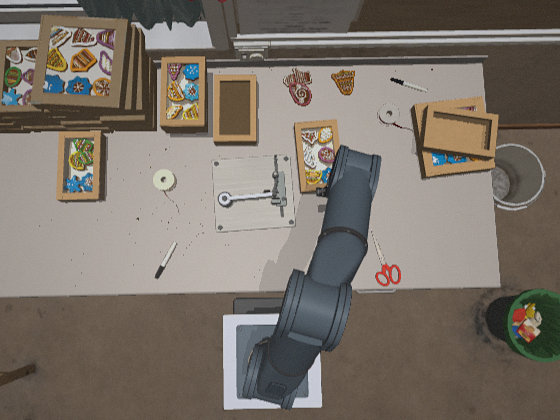

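The top crop shows the arm end at (460,322), between the pawl nose and the buffer at (480,355). The pawl tail is in its shut position, and the box, spool, scissors and pen are where they were. I'll let the robot settle, then hand in.

Request:
step_arm(series=[[0, 0, 0, 0, 0, 0], [0, 0, 0, 0, 0, 0], [0, 0, 0, 0, 0, 0], [0, 0, 0, 0, 0, 0]])

```text
time: 13.5
tool_pos: [512.0, -191.8, 211.8]
eef_rot: [-3.131, -0.007, 0.074]
wrist_force: [0.3, -0.2, 0.9]
grip_width: -0.002
```

```bash
python3 - <<'E'
from h import *
s=read_state();print(abs(s['qd']).max(),s['wrist_force'])
snap('scene','s15')
for n in ['scene']:
    a=cv2.imread('pics/s14.png').astype(int);b=cv2.imread('pics/s15.png').astype(int); print(abs(a-b)[195:270,195:300].max())
print(sign_off())
E
```

```text
0.004668025655268544 [ 0.33153231 -0.1626914   0.86551105]
10
the job is handed in; nothing more can be done
None
```

The kicker arm is hooked on the trip catch and stays there by itself. The hand is clear and the job is handed in, at about 13.5 s of the 56 s allowed.

- **Drawing back:** I pushed the front face of the arm, about 95 mm from the hinge, with the shut fingers, taking it back to about 0.776 rad in small steps. The horizontal wrist force stayed below about 11 N at every reading, with no jump that would suggest pressing on the buffer.
- **Easing forward:** The force fell from about 9 N to 0 at about 0.739 rad, so the catch took the load there. I then backed the hand off slowly and lifted it away.
- **Last checks:** The top picture shows the arm end between the pawl nose and the buffer, with the pawl's tail in its shut position. The kicker area stayed unchanged between the last two scene pictures. The box, spool, scissors and pen look unmoved by eye. The robot was at rest, touching nothing.
- **What disagreed:**
  - My first estimate from the pictures put the hook at about 0.77 rad, but the force showed about 0.74.
  - I did not see the catch snap; I inferred it from the shut tail and the force drop.
  - Because the hook sat lower than estimated, the deepest draw (about 0.037 rad past it) came close to the buffer, which stops the arm about 0.04 rad past the hook. It may have touched lightly.

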